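# Seat the clipped block in the corner pocket of the welding jig

### The arm

A 7-joint arm with a two-finger parallel gripper is mounted at the origin on the work surface. World frame = base frame: x ahead of the robot, y to its left, z up, the work surface at z = 0. Lengths are in m, angles in rad, forces in N, time in s.
With the tool pointing down it reaches from about 0.425 to 0.925 m from the base axis. Payload 6.8 kg.
Tool frame: the origin (TCP) lies at the very end of the fingers, on their centre line; the grasp point (between the pads) lies 19 mm behind it; x points along the fingers, z is the direction in which the jaws open and shut, and the axes are right-handed (so a half turn about x gives the same grasp; the last joint's range is limited). The gripper opens to 88 mm and grips with 3 to 60 N. Pads are 20 mm wide; open, the fingers measure 115 mm over their backs; the gripper's body (75 mm by 178 mm) begins 61 mm behind the grasp point.
Start: joints at [-1.241, 0.477, 0.022, 1.555, -0.011, 1.109, -0.083], TCP at [0.286, 0.611, 0.223] pointing down, gripper open.
Joint ranges: [-2.96, 2.96], [-0.34, 2.1], [-1.41, 1.46], [0.24, 2.44], [-1.37, 4.51], [0.17, 1.92], [-2.96, 2.96]. Speed limits (rad/s): [2.39, 2.39, 3.14, 3.14, 3.14, 3.14, 3.14].

### API

Orientations are given as a unit quaternion [x, y, z, w].
In Python, from bench import sense, camera, job_done, silhouettes gives the robot as it stands. The module is installed in compiled form; this text tells all that it offers.
- The arm moves only by the tool arm_command, never from a script. Its argument "series" is a list of rows, each an object of numbers: "tx", "ty", "tz": the shift along the tool's x, y, z in mm; "roll": the turn about the tool's x in degrees. A call has 1 to 20 rows; each row is the pose to reach, as a shift and turn from the pose commanded when the call began, along the tool's axes at that moment; what a row does not reach only later rows make up. A row lasts 1/8 s, in which the tool goes at most 62.5 mm and 10.7 degrees, less where a joint would pass 70% of its speed; a pose out of reach is approached as far as the arm can. A call with a gripper value outside its range is refused whole. "gripper" is the finger opening in mm, from 0 to 87.8, set as the call begins (left out, the last holds). The fingers move at their own pace and stop on an object; "newtons" is the grip in N (left out, the last holds). Time passes only in rows, so rows that repeat a pose let the fingers close. It gives the time, the measured TCP pose, the force and the opening at its end, in the units of the state.
- sense(): the state, without advancing time (a new reading comes with each control period).
- camera(name): name is "scene" or "side" or "wrist"; returns a dict with "frame" (384x512x3 uint8, blue, green, red), "fx", "fy", "cx", "cy" (pixels), "rvec" (rotation vector, rad) and "tvec" (3), from world to camera coordinates, as OpenCV has them; the wrist camera has in their place "T_tool_cam" (4x4, takes a point from camera to tool coordinates, whose origin is the TCP and whose axes are the tool frame's). Camera axes: x right, y down, z forward; pixel columns grow to the right and rows downward; lengths in m; the calibration is good to about 2 mm. A picture is of the moment at which its call begins: read the wrist's pose just before it. There is no depth.
- job_done(): hands the job in, once; it reports no verdict.
Trained networks look in a picture, given as the dict that the camera call returned (one of the last four; its "shot" number tells which), for a name from the list of things; names that differ only in an ending like _2 or _b are one class to them, and where a whole thing is asked for, a point or a joint stands for the part that bears it (a point fixed in the world has none). Each returns a list of dicts, best first, with "score" (0 to 1); they miss things now and then, are a little off and sometimes report something else, mostly with a low value. They report only what shows in the picture. A call takes as long as a camera call.
- silhouettes(picture, label): "pixels" (384x512 bool, what is visible of it) and "uv" ([column, row] in pixels, amid what is visible of it).
The state is a dict: "t": time; "joint_pos": joint angles; "joint_velocities": joint speeds; "tau": joint torques, N m; "tcp_pos": TCP position; "orientation": TCP orientation; "wrist_force": force on the tool from outside, world axes, zero at the start; "moment": the same for the moment, N m; "grip_width": finger opening in m.
Only numpy, scipy, OpenCV 4.12 (cv2) and the standard library are available. Lean on these libraries where they do the work, as an engineer would, in place of code of your own. Each camera call takes 0.05 s, during which the arm holds its last target. There are 200 camera calls.

### The job

On the welding jig, push the steel block with the clipped corner up against the long rail until it lies flush along it, then slide it along the rail, keeping it against the rail, into the corner pocket until it is fully home against the end stop. Do it by pushing with the fingertips only: the block must stay down flat on the jig plate and never be picked up. Leave the block there, and leave the plain block, pipe stub, hammer and brush where they are.

Things in the scene. Friction and masses are not known exactly. Their poses are not given: they have to be found in the camera images.
- jig: Fixed dark steel plate on the table, 8 mm thick; its x axis points across the plate to the long rail, y along the rail to the end stop, z up; yaw within 0.4 rad. Origin on the table surface; the plate covers x -87 to 87, y -150 to 215 mm. Rail, end stop and lip are bright steel walls, tops 7 mm above the plate (15 mm above the table); they form the corner pocket, 43 mm wide, open to -y.
- jig_rail (a point): Point on the top inner edge of the long rail. The inner face is at x = 60 mm in the jig's frame; the rail is 15 mm thick and runs from y = -140 to 135 mm. Axes as the jig's.
- jig_stop (a point): Point on the top inner edge of the end stop. The inner face is at y = 120 mm in the jig's frame; the stop is 15 mm thick and runs from x = 2 to 60 mm. Axes as the jig's.
- jig_lip (a point): Free end, top inner edge, of the short lip parallel to the rail: inner face at x = 17 mm in the jig's frame, 15 mm thick (x 2 to 17), y from 90 to 120 mm. Axes as the jig's.
- jig_seat (a point): Where the clipped block's origin lies when it is fully home, touching rail and end stop: on the plate's top face, x = 40, y = 90, z = 8 mm in the jig's frame; axes as the jig's.
- clipped_block: Loose steel block 40 (x) x 60 (y) x 18 mm high, 0.2 to 0.4 kg, on the plate. Origin: underside centre of the full rectangle. Its +x side goes to the rail, +y end to the end stop; its -x, -y corner is cut off at 45 degrees. It starts off the rail, up to 0.35 rad askew, 100 to 165 mm short of home along the rail. It slides with dry friction, 1 to 4 N; finger pads stick to it.
- block_clip (a point): Middle of the 25 mm wide upright flat of the clipped block's cut corner (18 mm off each side), at x = -11, y = -21, z = 9 mm in the block's frame; axes as the block's. It faces away from rail and stop, and stays outside the pocket when the block is home.
- plain_block: Bystander: loose plain rectangular steel block 40 x 60 x 18 mm without a clipped corner, on the jig plate beyond the end stop; origin at the centre of its underside.
- pipe_stub: Bystander: loose short steel pipe standing on the table, 48 mm outer diameter, 75 mm high; origin at the centre of its underside.
- hammer: Bystander: loose hammer lying on the table beside the jig.
- brush: Bystander: loose brush lying on the table beside the jig.

How it is judged:
On the way:
1. the clipped block lies flush along the long rail (within 2.5 mm and 0.06 rad) while still at least 45 mm short of home (x of clipped_block in the frame of jig_seat above -0.0025 m and angle between the y axis of clipped_block and the y axis of jig, either way round below 0.06 rad and y of clipped_block in the frame of jig_seat below -0.045 m), for 0.2 s.
At the end, for the whole second after the job is handed in: The clipped block lies flat and at rest in the corner pocket, within 3 mm of touching the rail and the end stop and within 0.06 rad of parallel to the rail (x of clipped_block in the frame of jig_seat between -0.003 and 0.002 m and y of clipped_block in the frame of jig_seat between -0.003 and 0.002 m and z of clipped_block in the frame of jig_seat below 0.002 m and angle between the y axis of clipped_block and the y axis of jig, either way round below 0.06 rad and angle between clipped_block's own z axis and vertical below 0.05 rad and linear speed of clipped_block below 0.01 m/s).
It fails at once if the clipped block is lifted more than 4 mm off the jig plate (z of clipped_block in the frame of jig_seat above 0.004 m).
It fails at once if the clipped block is tipped more than 0.2 rad (angle between clipped_block's own z axis and vertical above 0.2 rad).
It fails at once if the clipped block is more than 6 mm off the rail in the last 70 mm before home (y of clipped_block in the frame of jig_seat above -0.07 m and x of clipped_block in the frame of jig_seat below -0.006 m).
It fails at once if the plain block, pipe stub, hammer or brush is moved more than 10 mm (distance of any of plain_block, pipe_stub, hammer, brush from where it was at the start of the episode above 0.01 m).
It also fails if it takes over 51 s, if anything falls off the work surface, if the arm or the gripper's body presses on something with over 40 N, if the wrist force passes 120 N, or if a joint passes its speed limit or range.

## Working session

There is one attempt and no reset: what is moved stays moved. The work goes in short steps, Python scripts to look and compute and a tool call to move; the robot and the scene stay as the last step left them, time stands still between calls to the robot, and variables do not carry over. Pictures are saved under pics/ and viewed, on a budget of 10 in all, crops included, one or two more only if the job needs it, and the job is handed in when it is done.

Besides the shell and the picture viewer there is one more tool, called after "Call:" as name(argument=value, ...) on one line, values as JSON. arm_command: Moves the arm, as the interface text tells. Its arguments: {"type":"object","properties":{"series":{"type":"array"},"gripper":{"type":"number"},"newtons":{"type":"number"}},"required":["series"]}

```bash
mkdir -p pics
cat > h.py <<'E'
import numpy as np, cv2
from scipy.spatial.transform import Rotation as R
from bench import sense,camera,job_done,silhouettes
def ray(p,uv):
    """world origin + directions of pixels for fixed cameras"""
    K=np.array([[p['fx'],0,p['cx']],[0,p['fy'],p['cy']],[0,0,1]])
    uv=np.atleast_2d(np.array(uv,float))
    d=np.c_[uv,np.ones(len(uv))]@np.linalg.inv(K).T
    if 'rvec' in p:
        Rm=cv2.Rodrigues(np.array(p['rvec'],float))[0]; t=np.array(p['tvec'],float).ravel()
        return -Rm.T@t, d@Rm
    T=p['Tw']; return T[:3,3], d@T[:3,:3].T
def onz(p,uv,z):
    o,d=ray(p,uv); return o+d*((z-o[2])/d[:,2])[:,None]
def shot(n):
    s=sense(); p=camera(n)
    if n=='wrist':
        T=np.eye(4);T[:3,:3]=R.from_quat(s['orientation']).as_matrix();T[:3,3]=s['tcp_pos']
        p['Tw']=T@np.array(p['T_tool_cam'])
    return p
def proj(p,X):
    X=np.atleast_2d(X)
    if 'rvec' in p: Rm=cv2.Rodrigues(np.array(p['rvec'],float))[0];c=X@Rm.T+np.array(p['tvec']).ravel()
    else: T=np.linalg.inv(p['Tw']);c=X@T[:3,:3].T+T[:3,3]
    return np.c_[p['fx']*c[:,0]/c[:,2]+p['cx'],p['fy']*c[:,1]/c[:,2]+p['cy']]
E
python3 - <<'E'
from h import *
s=sense();print({k:np.round(v,3).tolist() for k,v in s.items()})
print(R.from_quat(s['orientation']).as_matrix().round(3))
for n in ['scene','side','wrist']:
    p=shot(n); cv2.imwrite(f'pics/{n}0.png',p['frame'])
    for l in ['clipped_block','jig','plain_block','pipe_stub','hammer','brush']:
        for r in silhouettes(p,l)[:2]:
            print(n,l,round(r['score'],2),np.round(r['uv']),r['pixels'].sum(),onz(p,r['uv'],0.02).round(3))
im=np.vstack([cv2.imread(f'pics/{n}0.png') for n in ['scene']]);
E
```

```text
{'t': 0.0, 'joint_pos': [-1.241, 0.478, 0.022, 1.556, -0.011, 1.109, -0.083], 'joint_velocities': [-0.001, -0.0, -0.001, 0.001, 0.001, -0.001, 0.001], 'tau': [0.001, -58.286, 1.535, -27.26, -0.054, 0.017, 0.0], 'tcp_pos': [0.286, 0.611, 0.222], 'orientation': [-0.38, 0.597, 0.379, 0.596], 'wrist_force': [0.447, -0.95, -0.221], 'moment': [0.006, 0.002, 0.017], 'grip_width': 0.088}
[[-0.001 -0.906  0.424]
 [-0.002  0.424  0.906]
 [-1.    -0.    -0.002]]
scene clipped_block 0.75 [231. 239.] 380 [[ 0.541 -0.152  0.02 ]]
scene jig 0.7 [251. 225.] 7537 [[ 0.562 -0.09   0.02 ]]
scene plain_block 0.53 [293. 185.] 371 [[0.591 0.076 0.02 ]]
scene plain_block 0.33 [143. 341.] 1279 [[ 0.516 -0.47   0.02 ]]
scene pipe_stub 0.69 [366. 114.] 451 [[0.649 0.417 0.02 ]]
scene hammer 0.62 [315.  82.] 845 [[0.453 0.444 0.02 ]]
scene brush 0.58 [142. 343.] 1224 [[ 0.518 -0.475  0.02 ]]
side clipped_block 0.73 [289. 226.] 291 [[ 0.547 -0.151  0.02 ]]
side jig 0.68 [280. 221.] 4912 [[ 0.543 -0.12   0.02 ]]
side plain_block 0.6 [256. 184.] 241 [[0.6   0.067 0.02 ]]
side pipe_stub 0.55 [215. 138.] 300 [[0.667 0.411 0.02 ]]
side pipe_stub 0.26 [276. 218.] 4670 [[ 0.542 -0.105  0.02 ]]
side hammer 0.94 [161. 155.] 506 [[0.443 0.399 0.02 ]]
side brush 0.73 [382. 323.] 1592 [[ 0.497 -0.483  0.02 ]]
wrist hammer 0.64 [197. 332.] 1481 [[0.46  0.444 0.02 ]]
wrist brush 0.19 [194. 331.] 1477 [[0.457 0.441 0.02 ]]
```

View pics/scene0.png

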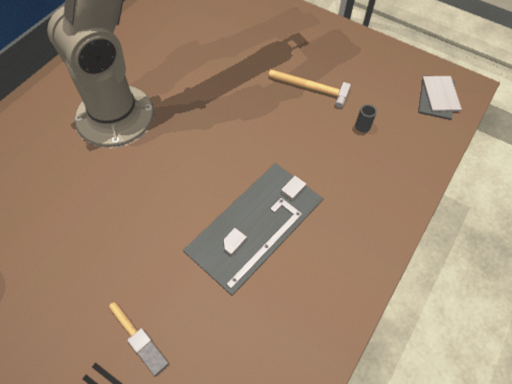

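View pics/side0.png

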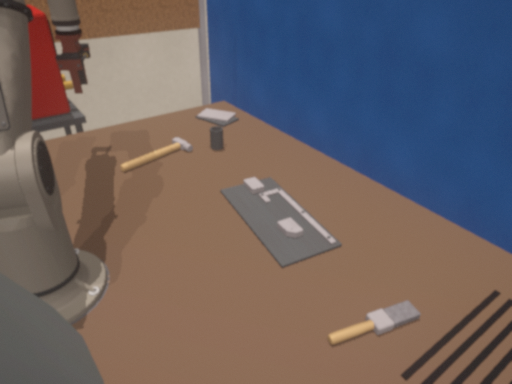

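The clipped block sits near pixel (234,241) in the scene view, with its clip toward the robot and −y. The rail runs from (231,283) to (298,213), and the pocket is at the upper right by the stop. I'll move the arm over the jig.

Call:
arm_command(series=[{"tx": 0, "ty": -60, "tz": -61}, {"ty": -102, "tz": -104}, {"ty": -145, "tz": -147}, {"ty": -188, "tz": -190}, {"ty": -230, "tz": -233}, {"ty": -273, "tz": -276}, {"ty": -316, "tz": -320}, {"ty": -360, "tz": -363}, {"ty": -403, "tz": -407}, {"ty": -446, "tz": -450}, {"ty": -490, "tz": -494}, {"ty": -520, "tz": -530}, {"ty": -520, "tz": -530}, {"ty": -520, "tz": -530}], gripper=0)

```text
schema error: expected keys tx, ty, tz, roll
```

Run:
```python
from h import *
s=sense();print(s['t'],s['tcp_pos'],s['joint_pos'])
p=shot('wrist'); cv2.imwrite('pics/w1.png',p['frame']); np.save('w1.npy',p['Tw']); print(np.array(p['T_tool_cam']).round(3),p['fx'],p['cx'],p['cy'])
import pickle; pickle.dump(p,open('w1.pkl','wb'))
for l in ['clipped_block','plain_block','jig']:
    for r in silhouettes(p,l)[:2]:
        c=max(cv2.findContours(r['pixels'].astype('uint8'),0,2)[0],key=cv2.contourArea)
        a=cv2.approxPolyDP(c,4,True)[:,0]
        print(l,r['score'],r['uv'],a.tolist())
```

```text
1.05 [0.28615541 0.61136751 0.22269662] [-1.24108682  0.47696547  0.02237622  1.55537634 -0.01151602  1.1093247
 -0.08310645]
[[ 0.001 -0.254  0.967 -0.161]
 [ 0.001 -0.967 -0.254  0.069]
 [ 1.     0.001 -0.001  0.001]
 [ 0.     0.     0.     1.   ]] 319.3082519800144 255.3068552336962 186.00622837041664
```

View pics/w1.png

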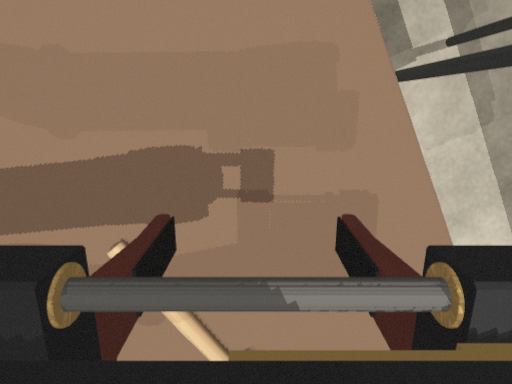

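The wrist view shows only table and the hammer handle, because the move was refused: every row needs all four keys. I'll resend it.

Call:
arm_command(series=[{"tx": 0, "ty": -47, "tz": -40, "roll": 0}, {"tx": 0, "ty": -94, "tz": -80, "roll": 0}, {"tx": 0, "ty": -141, "tz": -120, "roll": 0}, {"tx": 0, "ty": -188, "tz": -160, "roll": 0}, {"tx": 0, "ty": -235, "tz": -200, "roll": 0}, {"tx": 0, "ty": -282, "tz": -240, "roll": 0}, {"tx": 0, "ty": -329, "tz": -280, "roll": 0}, {"tx": 0, "ty": -376, "tz": -320, "roll": 0}, {"tx": 0, "ty": -423, "tz": -360, "roll": 0}, {"tx": 0, "ty": -470, "tz": -400, "roll": 0}, {"tx": 0, "ty": -517, "tz": -440, "roll": 0}, {"tx": 0, "ty": -564, "tz": -480, "roll": 0}, {"tx": 0, "ty": -613, "tz": -521, "roll": 0}, {"tx": 0, "ty": -613, "tz": -521, "roll": 0}, {"tx": 0, "ty": -613, "tz": -521, "roll": 0}, {"tx": 0, "ty": -613, "tz": -521, "roll": 0}], gripper=0)

```text
t: 3.25
tcp_pos: [0.6203, -0.1183, 0.2226]
orientation: [-0.38, 0.596, 0.381, 0.596]
wrist_force: [0.6, -0.0, -0.2]
grip_width: 0.0005
```

Run:
```python
from h import *
s=sense();print(s['t'],s['tcp_pos'],s['joint_pos'])
p=shot('wrist'); cv2.imwrite('pics/w2.png',p['frame'])
import pickle; pickle.dump(p,open('w2.pkl','wb'))
for l in ['clipped_block','plain_block','jig']:
    for r in silhouettes(p,l)[:2]:
        c=max(cv2.findContours(r['pixels'].astype('uint8'),0,2)[0],key=cv2.contourArea)
        a=cv2.approxPolyDP(c,3,True)[:,0]
        print(l,r['score'],r['uv'],a.tolist())
```

```text
3.25 [ 0.62028976 -0.11829239  0.22259271] [-0.17327296  0.41947298  0.35590017  1.6843051  -0.16390211  1.06753898
  1.36925568]
clipped_block 0.82 [205.2, 121.6] [[219, 93], [182, 106], [174, 126], [181, 143], [231, 127]]
plain_block 0.59 [402.6, 70.6] [[432, 42], [375, 60], [372, 70], [377, 94], [387, 96], [437, 80]]
jig 0.59 [272.5, 97.9] [[422, 0], [311, 0], [95, 70], [149, 211], [439, 131], [434, 82], [379, 97], [370, 65], [376, 58], [427, 41]]
```

View pics/w2.png

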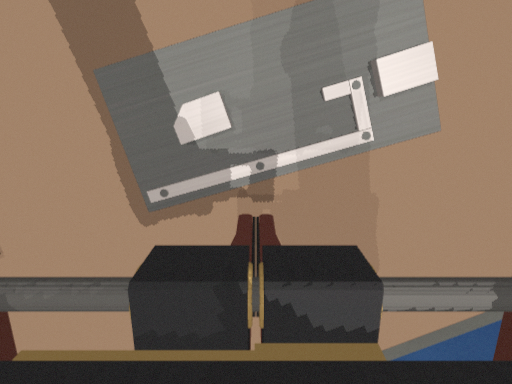

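The wrist view shows it all clearly. The clipped block is at (205,120) and the rail runs from (150,195) to (370,133). The stop is near (360,105), the lip near (335,92) and the plain block at (405,70). Next I'll fit the jig and block poses by rendering their outlines.

```bash
cat >> h.py <<'E'
from scipy.optimize import minimize
def place(q,P):
    c,s=np.cos(q[2]),np.sin(q[2]); P=np.array(P,float)/1000
    return np.c_[q[0]+c*P[:,0]-s*P[:,1], q[1]+s*P[:,0]+c*P[:,1], P[:,2]]
def box(x0,x1,y0,y1,z0,z1): return [(x,y,z) for z in (z0,z1) for x,y in ((x0,y0),(x1,y0),(x1,y1),(x0,y1))]
PLATE=box(-87,87,-150,215,0,8)
WALLS=[box(60,75,-140,135,8,15),box(2,60,120,135,8,15),box(2,17,90,120,8,15)]
CLIP=[(x,y,z) for z in (8,26) for x,y in ((20,-30),(20,30),(-20,30),(-20,-12),(-2,-30))]
def paint(p,q,parts):
    m=np.zeros((384*4,512*4),np.uint8)
    for P in parts:
        h=cv2.convexHull(proj(p,place(q,P)).astype(np.float32))
        cv2.fillPoly(m,[np.round((h+.5)*64-8).astype(np.int32)],255,shift=4)
    return cv2.resize(m,(512,384),interpolation=cv2.INTER_AREA)/255.
def fit(p,q0,parts,mask,valid=None):
    v=np.ones(mask.shape) if valid is None else valid
    M=cv2.GaussianBlur(mask.astype(float),(0,0),1)
    f=lambda u:float((v*(cv2.GaussianBlur(paint(p,q0+u*[.01,.01,.05],parts),(0,0),1)-M)**2).sum())
    best=None
    for k in range(2):
        r=minimize(f,np.zeros(3) if best is None else best.x,method='Nelder-Mead',options=dict(initial_simplex=(0 if best is None else best.x)+np.vstack([np.zeros(3),np.eye(3)])*(1.5 if k==0 else .3),xatol=1e-3,fatol=1e-3)); best=r
    return q0+best.x*[.01,.01,.05],best.fun
def bright(p): return p['frame'].min(2)>135
def rel(qj,qb):
    c,s=np.cos(qj[2]),np.sin(qj[2]);d=np.array(qb[:2])-qj[:2]
    return np.array([(c*d[0]+s*d[1])*1000-40,(-s*d[0]+c*d[1])*1000-90,qb[2]-qj[2]])
E
cat > f.py <<'E'
from h import *; import pickle
p=pickle.load(open('w2.pkl','rb'))
m=bright(p); 
# initial jig from plate corners
C=onz(p,[[95,70],[149,211],[440,131]],.008)
print(C.round(3), p['frame'][188,200],p['frame'][130,110],p['frame'][118,205])
v=C[2]-C[1];yaw=np.arctan2(-v[0],v[1])
c,s=np.cos(yaw),np.sin(yaw); q=np.array([C[1][0]-(c*.087+s*.15),C[1][1]-(s*.087-c*.15),yaw])
v=np.zeros((384,512));v[:212]=1
sb=silhouettes(p,'clipped_block')[0]['pixels'] if 0 else None
jm=paint(p,q,[PLATE])
blk=pickle.load(open('sil.pkl','rb')) if 0 else None
# exclude blocks from the bright mask
vv=v*(jm>.5); b0=onz(p,[205.2,121.6],.02)[0]
vv[85:148,165:236]=0; vv[38:100,370:445]=0
qj,e=fit(p,q,WALLS,m,vv); print('jig',q.round(4),qj.round(4),e,(m*vv).sum())
mm=np.zeros((384,512));
poly=np.array([[219, 93], [182, 106], [174, 126], [181, 143], [231, 127]]);cv2.fillPoly(mm,[poly],1)
qb,e=fit(p,np.array([b0[0],b0[1],qj[2]]),[CLIP],mm); print('blk',qb.round(4),e,mm.sum(),'rel',rel(qj,qb).round(3))
np.save('qj.npy',qj)
o=p['frame'].copy()
for P in [PLATE]+WALLS: cv2.polylines(o,[proj(p,place(qj,P[4:])).round().astype(int)],1,(0,0,255))
cv2.polylines(o,[proj(p,place(qb,CLIP[5:])).round().astype(int)],1,(0,255,0))
cv2.imwrite('pics/o2.png',cv2.resize(o[:220,80:450],None,fx=2,fy=2))
J=qj[2]; print('clip pt',place(qb,[(-11,-21,9)]),'face pt',place(qb,[(-20,5,9)]))
E
python3 f.py
```

```text
[[ 0.451 -0.236  0.008]
 [ 0.621 -0.264  0.008]
 [ 0.677  0.093  0.008]] [139 145 153] [ 77  96 122] [212 218 228]
jig [ 0.5583 -0.1017 -0.1586] [ 0.5587 -0.1041 -0.1507] 231.08517008745318 3827.0
blk [ 0.5479 -0.1526 -0.1023] 26.70092852041501 1842.0 rel [-4.33450e+01 -1.39591e+02  4.80000e-02]
clip pt [[ 0.5348248  -0.17234875  0.009     ]] face pt [[ 0.52852613 -0.1455658   0.009     ]]
```

View pics/o2.png

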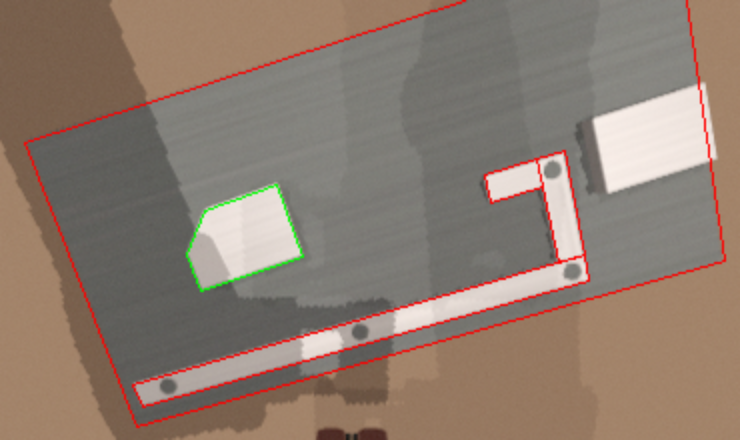

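Call:
arm_command(series=[{"tx": 0, "ty": 40, "tz": -30, "roll": -8}, {"tx": 20, "ty": 80, "tz": -60, "roll": -16.5}, {"tx": 60, "ty": 95, "tz": -71, "roll": -16.5}, {"tx": 110, "ty": 95, "tz": -71, "roll": -16.5}, {"tx": 150, "ty": 95, "tz": -71, "roll": -16.5}, {"tx": 185, "ty": 95, "tz": -71, "roll": -16.5}, {"tx": 202, "ty": 95, "tz": -71, "roll": -16.5}, {"tx": 209, "ty": 95, "tz": -71, "roll": -16.5}, {"tx": 209, "ty": 95, "tz": -71, "roll": -16.5}, {"tx": 209, "ty": 95, "tz": -71, "roll": -16.5}])

```text
t: 4.7
tcp_pos: [0.5052, -0.1446, 0.0147]
orientation: [-0.462, 0.536, 0.461, 0.537]
wrist_force: [0.3, -0.0, 0.1]
grip_width: 0.0006
```

```bash
cat > st.py <<'E'
from h import *
s=sense();qj=np.load('qj.npy')
a=R.from_quat(s['orientation']).as_matrix()
c,n=np.cos(qj[2]),np.sin(qj[2]);J=np.array([[c,n,0],[-n,c,0],[0,0,1]])
print('t',s['t'],'jig mm',(J@(s['tcp_pos']-np.r_[qj[:2],0])*1000).round(1),'\n',(J@a).round(3),'F',(J@s['wrist_force']).round(1))
E
cat > blk.py <<'E'
from h import *
qj=np.load('qj.npy')
for n in ['scene','side']:
    p=shot(n); 
    for r in silhouettes(p,'clipped_block')[:1]:
        b=onz(p,r['uv'],.02)[0]
        q,e=fit(p,np.array([b[0],b[1],qj[2]]),[CLIP],r['pixels']); print(n,r['score'],r['pixels'].sum(),'rel seat',rel(qj,q).round(3),'err',round(e,1))
    j=fit(p,qj,[PLATE],silhouettes(p,'jig')[0]['pixels']) if 0 else None
E
python3 st.py; python3 blk.py
```

```text
t 4.7 jig mm [-46.8 -48.1  14.7] 
 [[ 0.002 -1.    -0.001]
 [ 0.    -0.001  1.   ]
 [-1.    -0.002  0.   ]] F [0.4 0.  0.1]
scene 0.68 374 rel seat [-4.57570e+01 -1.40066e+02  4.50000e-02] err 2.4
side 0.61 185 rel seat [-4.39780e+01 -1.48779e+02 -1.21000e-01] err 123.6
```

Call:
arm_command(series=[{"tx": 2, "ty": -4, "tz": 3, "roll": 0}, {"tx": 2, "ty": -8, "tz": 3, "roll": 0}, {"tx": 2, "ty": -12, "tz": 3, "roll": 0}, {"tx": 2, "ty": -16, "tz": 3, "roll": 0}, {"tx": 2, "ty": -20, "tz": 3, "roll": 0}, {"tx": 2, "ty": -24, "tz": 3, "roll": 0}, {"tx": 2, "ty": -28, "tz": 3, "roll": 0}, {"tx": 2, "ty": -32, "tz": 3, "roll": 0}, {"tx": 2, "ty": -36, "tz": 3, "roll": 0}, {"tx": 2, "ty": -40, "tz": 3, "roll": 0}, {"tx": 2, "ty": -44, "tz": 3, "roll": 0}, {"tx": 2, "ty": -47, "tz": 3, "roll": 0}, {"tx": 2, "ty": -50, "tz": 3, "roll": 0}, {"tx": 2, "ty": -50, "tz": 3, "roll": 0}])

```text
t: 6.65
tcp_pos: [0.5547, -0.149, 0.0117]
orientation: [-0.461, 0.536, 0.461, 0.536]
wrist_force: [0.1, 0.1, 0.0]
grip_width: 0.0004
```

```bash
python3 st.py; python3 blk.py
```

```text
t 6.65 jig mm [  2.9 -45.   11.7] 
 [[ 0.001 -1.    -0.001]
 [-0.    -0.001  1.   ]
 [-1.    -0.001 -0.   ]] F [0.1 0.1 0. ]
scene 0.67 369 rel seat [-6.7790e+00 -1.4041e+02  3.2000e-02] err 3.3
side 0.74 185 rel seat [-6.12600e+00 -1.51863e+02 -5.50000e-02] err 111.0
```

Call:
arm_command(series=[{"tx": 0, "ty": -2, "tz": 0, "roll": 0}, {"tx": 0, "ty": -4, "tz": 0, "roll": 0}, {"tx": 0, "ty": -6, "tz": 0, "roll": 0}, {"tx": 0, "ty": -7, "tz": 0, "roll": 0}, {"tx": 0, "ty": -7, "tz": 0, "roll": 0}])

```text
t: 7.48
tcp_pos: [0.5603, -0.1498, 0.0114]
orientation: [-0.461, 0.536, 0.462, 0.536]
wrist_force: [-5.3, 0.6, 4.0]
grip_width: 0.0
```

```bash
python3 st.py
```

```text
t 7.475 jig mm [  8.4 -44.9  11.4] 
 [[-0.002 -1.    -0.001]
 [ 0.    -0.001  1.   ]
 [-1.     0.002  0.   ]] F [-5.3 -0.2  4. ]
```

Call:
arm_command(series=[{"tx": 0, "ty": -1, "tz": 0, "roll": 0}, {"tx": 0, "ty": -2, "tz": 0, "roll": 0}, {"tx": 0, "ty": -2, "tz": 0, "roll": 0}])

```text
t: 7.85
tcp_pos: [0.5603, -0.1498, 0.0112]
orientation: [-0.459, 0.537, 0.463, 0.535]
wrist_force: [-9.8, 2.3, 8.7]
grip_width: 0.0003
```

```bash
python3 st.py; python3 blk.py
```

```text
t 7.85 jig mm [  8.5 -45.   11.2] 
 [[-0.005 -1.    -0.001]
 [ 0.001 -0.001  1.   ]
 [-1.     0.005  0.001]] F [-10.    0.9   8.7]
scene 0.86 361 rel seat [-1.72200e+00 -1.41824e+02 -1.70000e-02] err 4.7
side 0.75 160 rel seat [   1.89  -153.456   -0.635] err 103.9
```

Call:
arm_command(series=[{"tx": -1, "ty": 12, "tz": 0, "roll": 0}, {"tx": -1, "ty": 26, "tz": -10, "roll": -10}, {"tx": -1, "ty": 26, "tz": -25, "roll": -20}, {"tx": -1, "ty": 26, "tz": -43, "roll": -30}, {"tx": -1, "ty": 20, "tz": -43, "roll": -40}, {"tx": -1, "ty": 10, "tz": -43, "roll": -45}, {"tx": -1, "ty": 2, "tz": -43, "roll": -45}, {"tx": -1, "ty": 2, "tz": -43, "roll": -45}])

```text
t: 9.05
tcp_pos: [0.5557, -0.1925, 0.0128]
orientation: [0.632, -0.319, -0.63, -0.319]
wrist_force: [0.1, -0.7, -0.2]
grip_width: 0.0001
```

```bash
python3 st.py; python3 blk.py
python3 - <<'E'
from h import *
a=shot('scene')['frame'][190:310,170:330];b=shot('wrist')['frame'][:300]
cv2.imwrite('pics/c1.png',np.hstack([cv2.resize(a,(400,300),interpolation=2),cv2.resize(b,(400,300))]))
E
```

```text
t 9.05 jig mm [ 10.4 -87.9  12.8] 
 [[ 0.002 -0.708 -0.707]
 [-0.    -0.707  0.708]
 [-1.    -0.001 -0.001]] F [ 0.2 -0.6 -0.2]
scene 0.62 344 rel seat [-7.74000e-01 -1.39167e+02  4.20000e-02] err 13.0
side 0.62 178 rel seat [-4.01100e+00 -1.43736e+02  9.40000e-02] err 142.8
```

View pics/c1.png

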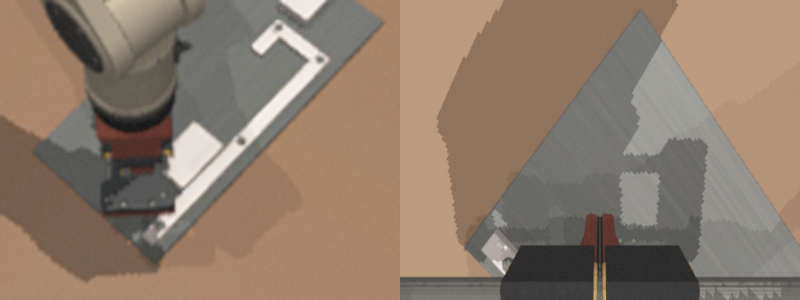

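The crop shows the block lying along the rail, with the gripper behind its clipped corner. I'll now make contact with the clip flat.

Call:
arm_command(series=[{"tx": 0, "ty": -5, "tz": -1, "roll": 0}, {"tx": 0, "ty": -8, "tz": -1, "roll": 0}, {"tx": 0, "ty": -10, "tz": -1, "roll": 0}, {"tx": 0, "ty": -12, "tz": -1, "roll": 0}, {"tx": 0, "ty": -14, "tz": -1, "roll": 0}, {"tx": 0, "ty": -14, "tz": -1, "roll": 0}])

```text
t: 10.1
tcp_pos: [0.5666, -0.185, 0.0126]
orientation: [-0.631, 0.319, 0.631, 0.319]
wrist_force: [-0.2, 0.1, -0.6]
grip_width: 0.0004
```

```bash
python3 st.py
```

```text
t 10.1 jig mm [ 20.  -78.8  12.6] 
 [[-0.    -0.706 -0.708]
 [-0.    -0.708  0.706]
 [-1.     0.    -0.   ]] F [-0.2  0.1 -0.6]
```

Call:
arm_command(series=[{"tx": 0, "ty": -2.1, "tz": 0, "roll": 0}, {"tx": 0, "ty": -4.2, "tz": 0, "roll": 0}, {"tx": 0, "ty": -6.4, "tz": 2.1, "roll": 0}, {"tx": 0, "ty": -8.5, "tz": 4.2, "roll": 0}, {"tx": 0, "ty": -10.6, "tz": 6.4, "roll": 0}, {"tx": 0, "ty": -12.7, "tz": 8.5, "roll": 0}])

```text
t: 10.85
tcp_pos: [0.5683, -0.1749, 0.0126]
orientation: [-0.629, 0.322, 0.632, 0.318]
wrist_force: [-8.8, -8.2, 6.5]
grip_width: 0.0008
```

```bash
python3 st.py; python3 blk.py
```

```text
t 10.85 jig mm [ 20.1 -68.6  12.6] 
 [[-0.005 -0.709 -0.705]
 [-0.004 -0.705  0.709]
 [-1.     0.006  0.   ]] F [-7.5 -9.5  6.5]
scene 0.75 182 rel seat [ 2.66100e+00 -1.20914e+02  2.50000e-02] err 131.6
side 0.71 132 rel seat [-4.11000e-01 -1.35097e+02  4.20000e-02] err 157.6
```

Call:
arm_command(series=[{"tx": 0, "ty": -4, "tz": 4, "roll": 0}, {"tx": 0, "ty": -8, "tz": 8, "roll": 0}, {"tx": 0, "ty": -12, "tz": 12, "roll": 0}, {"tx": 0, "ty": -16, "tz": 16, "roll": 0}, {"tx": 0, "ty": -20, "tz": 20, "roll": 0}, {"tx": 0, "ty": -24, "tz": 24, "roll": 0}, {"tx": 0, "ty": -28, "tz": 28, "roll": 0}])

```text
t: 11.92
tcp_pos: [0.5744, -0.1356, 0.0126]
orientation: [-0.63, 0.322, 0.632, 0.318]
wrist_force: [-8.3, -8.1, 8.2]
grip_width: 0.0004
```

```bash
python3 st.py; python3 blk.py
```

```text
t 11.925 jig mm [ 20.3 -28.9  12.6] 
 [[-0.005 -0.709 -0.705]
 [-0.004 -0.705  0.709]
 [-1.     0.006  0.   ]] F [-7.  -9.2  8.2]
scene 0.58 160 rel seat [ 4.5980e+00 -7.7238e+01  2.2000e-02] err 148.5
side 0.7 159 rel seat [-2.0250e+00 -9.3522e+01  2.1000e-02] err 125.1
```

Call:
arm_command(series=[{"tx": 0, "ty": -4, "tz": 4, "roll": 0}, {"tx": 0, "ty": -8, "tz": 8, "roll": 0}, {"tx": 0, "ty": -12, "tz": 12, "roll": 0}, {"tx": 0, "ty": -16, "tz": 16, "roll": 0}, {"tx": 0, "ty": -20, "tz": 20, "roll": 0}, {"tx": 0, "ty": -24, "tz": 24, "roll": 0}, {"tx": 0, "ty": -28, "tz": 28, "roll": 0}, {"tx": 0, "ty": -32, "tz": 32, "roll": 0}, {"tx": 0, "ty": -36, "tz": 36, "roll": 0}, {"tx": 0, "ty": -40, "tz": 40, "roll": 0}, {"tx": 0, "ty": -44, "tz": 44, "roll": 0}])

```text
t: 13.5
tcp_pos: [0.5839, -0.0742, 0.0126]
orientation: [-0.63, 0.322, 0.632, 0.318]
wrist_force: [-7.7, -9.1, 7.6]
grip_width: 0.0005
```

```bash
python3 st.py
python3 - <<'E'
from h import *
a=shot('scene')['frame'][170:290,190:350];b=shot('side')['frame'][165:285,200:360]
cv2.imwrite('pics/c2.png',np.hstack([cv2.resize(a,(400,300),interpolation=2),cv2.resize(b,(400,300),interpolation=2)]))
E
```

```text
t 13.5 jig mm [20.5 33.3 12.6] 
 [[-0.005 -0.709 -0.705]
 [-0.005 -0.705  0.709]
 [-1.     0.007 -0.   ]] F [ -6.2 -10.2   7.6]
```

View pics/c2.png

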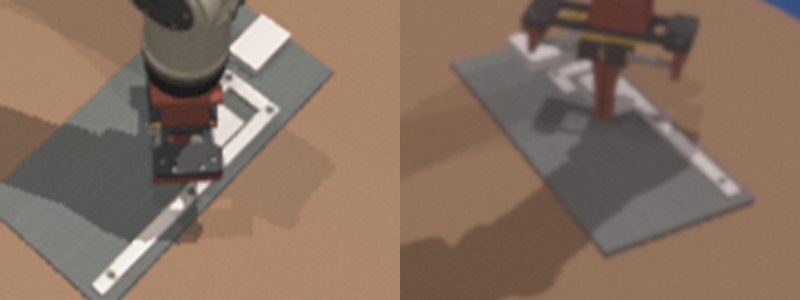

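The block is flush on the rail and entering the pocket, about 25 mm short of home. I'll finish more slowly.

Call:
arm_command(series=[{"tx": 0, "ty": -3, "tz": 3, "roll": 0}, {"tx": 0, "ty": -6, "tz": 6, "roll": 0}, {"tx": 0, "ty": -9, "tz": 9, "roll": 0}, {"tx": 0, "ty": -12, "tz": 12, "roll": 0}, {"tx": 0, "ty": -15, "tz": 15, "roll": 0}, {"tx": 0, "ty": -17, "tz": 17, "roll": 0}, {"tx": 0, "ty": -18, "tz": 18, "roll": 0}, {"tx": 0, "ty": -19, "tz": 19, "roll": 0}])

```text
t: 14.6
tcp_pos: [0.5881, -0.0477, 0.0126]
orientation: [-0.63, 0.322, 0.632, 0.318]
wrist_force: [-8.2, -8.4, 8.3]
grip_width: 0.0007
```

```bash
python3 st.py
```

```text
t 14.6 jig mm [20.6 60.1 12.6] 
 [[-0.005 -0.709 -0.705]
 [-0.005 -0.705  0.709]
 [-1.     0.007 -0.   ]] F [-6.9 -9.5  8.3]
```

Fy is still at the sliding level, so I'll creep on until the stop is felt.

Call:
arm_command(series=[{"tx": 0, "ty": -0.7, "tz": 0.7, "roll": 0}, {"tx": 0, "ty": -1.4, "tz": 1.4, "roll": 0}, {"tx": 0, "ty": -2.1, "tz": 2.1, "roll": 0}, {"tx": 0, "ty": -2.8, "tz": 2.8, "roll": 0}, {"tx": 0, "ty": -2.8, "tz": 2.8, "roll": 0}])

```text
t: 15.22
tcp_pos: [0.5882, -0.0466, 0.0126]
orientation: [-0.63, 0.324, 0.631, 0.317]
wrist_force: [-8.7, -14.3, 9.8]
grip_width: 0.0003
```

```bash
python3 st.py
```

```text
t 15.225 jig mm [20.6 61.3 12.6] 
 [[-0.005 -0.71  -0.704]
 [-0.008 -0.704  0.71 ]
 [-1.     0.009 -0.002]] F [ -6.5 -15.4   9.8]
```

Call:
arm_command(series=[{"tx": 0, "ty": -1.5, "tz": 0.7, "roll": 0}, {"tx": 0, "ty": -3, "tz": 1.5, "roll": 0}, {"tx": 0, "ty": -3, "tz": 1.5, "roll": 0}])

```text
t: 15.6
tcp_pos: [0.5882, -0.0466, 0.0126]
orientation: [-0.629, 0.326, 0.631, 0.317]
wrist_force: [-12.7, -19.2, 13.4]
grip_width: 0.0004
```

```bash
python3 st.py
```

```text
t 15.6 jig mm [20.6 61.3 12.6] 
 [[-0.007 -0.712 -0.702]
 [-0.011 -0.702  0.712]
 [-1.     0.013 -0.003]] F [ -9.7 -20.8  13.4]
```

Solidly home: the tool no longer moves as force rises. Next I'll back straight off, lift, and go over for a look from above.

Call:
arm_command(series=[{"tx": 0, "ty": 4, "tz": 0, "roll": 0}, {"tx": 0, "ty": 10, "tz": 0, "roll": 0}, {"tx": 0, "ty": 30, "tz": 0, "roll": 0}, {"tx": -50, "ty": 30, "tz": 0, "roll": 0}, {"tx": -110, "ty": 30, "tz": 0, "roll": 0}, {"tx": -170, "ty": 10, "tz": 0, "roll": 0}, {"tx": -200, "ty": -30, "tz": 0, "roll": 0}, {"tx": -200, "ty": -70, "tz": 0, "roll": 0}, {"tx": -200, "ty": -90, "tz": 0, "roll": 0}, {"tx": -200, "ty": -90, "tz": 0, "roll": 0}, {"tx": -200, "ty": -90, "tz": 0, "roll": 0}])

```text
t: 16.98
tcp_pos: [0.6643, 0.0159, 0.2122]
orientation: [-0.631, 0.319, 0.631, 0.319]
wrist_force: [0.1, -0.9, 0.1]
grip_width: 0.0009
```

```bash
python3 st.py
python3 - <<'E'
from h import *
p=shot('wrist'); qj=np.load('qj.npy'); r=silhouettes(p,'clipped_block')
o=p['frame'].copy()
if r:
    r=r[0]; b=onz(p,r['uv'],.02)[0]
    v=(bright(p)&(paint(p,qj,[PLATE])>.5)&~cv2.dilate(r['pixels'].astype('uint8'),np.ones((5,5))).astype(bool))
    qb,e=fit(p,np.array([b[0],b[1],qj[2]]),[CLIP],r['pixels']); print(r['score'],r['pixels'].sum(),e,rel(qj,qb).round(3))
seat=np.r_[place(qj,[(40,90,0)])[0][:2],qj[2]]
for P in WALLS: cv2.polylines(o,[proj(p,place(qj,P[4:])).round().astype(int)],1,(0,0,255))
cv2.polylines(o,[proj(p,place(seat,CLIP[5:])).round().astype(int)],1,(0,255,0))
u,v=proj(p,place(qj,[(40,90,20)]))[0].astype(int)
f=lambda i:cv2.resize(i[max(v-75,0):max(v-75,0)+150,max(u-100,0):max(u-100,0)+200],(400,300),interpolation=2)
print(u,v);cv2.imwrite('pics/c3.png',np.hstack([f(p['frame']),f(o)]))
s=shot('scene')
for l in ['plain_block','hammer','brush','pipe_stub']:
    for r in silhouettes(s,l)[:1]: print(l,r['uv'])
E
```

```text
t 16.975 jig mm [ 86.4 134.4 212.2] 
 [[-0.001 -0.707 -0.707]
 [-0.001 -0.707  0.707]
 [-1.     0.001  0.   ]] F [ 0.2 -0.8  0.1]
0.72 2099 8.42258478188337 [-0.094 -0.041 -0.004]
256 106
plain_block [291.2, 186.8]
hammer [281.5, 75.3]
brush [140.7, 345.5]
pipe_stub [364.5, 117.1]
```

View pics/c3.png

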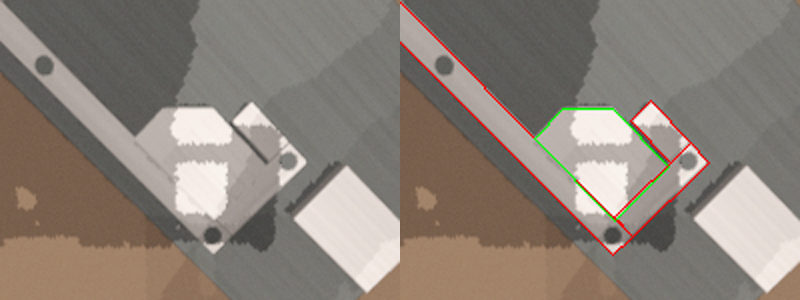

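The block fills the corner against rail and stop, right on the drawn home outline, and the plain block is untouched. I'm handing in.

```bash
python3 -c "
from bench import job_done;print(job_done())"
```

```text
the job is handed in; nothing more can be done
None
```

The clipped block is home in the corner pocket, and I handed the job in at about 17 s. With the fingers closed, I pushed it square onto the long rail about 140 mm short of home. I then slid it along the rail by pushing on the clipped corner until it met the end stop; the last press raised the force to about 21 N with no further movement.

- **Final position:** the last wrist-camera fit put the block within 0.1 mm and 0.004 rad of home, though the camera calibration is only good to about 2 mm.
- **Flush on the rail:** while the block was still about 140 mm short, the rail stopped the push firmly at about 10 N. The scene camera then put it within about 1–2 mm of the rail, with its angle reading between −0.02 and +0.04 rad.
- **Flatness:** I had no direct measurement of lift or tilt. The upward force on the tool stayed under about 14 N, and the block looked flat in every picture.
- **Bystanders:** the plain block, pipe stub and brush were seen within 2–4 pixels of where they started. The hammer's detected centre shifted by about 34 pixels. I put that down to the arm partly hiding it, since the tool passed about 0.2 m above it, but I did not check further.
- **Checks that disagreed:** fits from the side camera were poor throughout, and the scene-camera fits were poor while the arm hid the block. I relied on the tool position, the forces and the wrist view instead.

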